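Free the pill bottle from the one-handed bottle clamp

TASK

Someone has finished with the pill bottle held in the one-handed bottle clamp. With your fingertips, press the orange thumb plate of the ratchet release right down, then keep it down and push the sliding jaw all the way back along its bar until it meets the end stop; finally let go so the release springs up. Leave the bottle standing where it is, and leave everything else on the vanity alone: nothing is to be picked up.

Things in the scene. Friction and masses are not known exactly. Their poses are not given: they have to be found in the camera images.
- clamp: One-handed bottle clamp, fixed to the vanity: white base 262 x 96 mm, top at z = 18 mm, toothed steel bar along its middle. Origin on the vanity surface under the middle of the thumb plate's travel; x along the bar, the way the jaw opens. Base from x = -217 to +45 mm, V jaw (68 mm high) at the -x end, bottle at x = -154 mm, end stop (38 mm high) at x = +19 to +29 mm.
- jaw (a joint): Sliding jaw along the bar, m: 0 at the start, its sprung rubber pad (8 N) on the bottle; grows as the jaw goes back (clamp +x); 0.076 is fully back on the end stop. Unless the release is held down, the ratchet (7 mm pitch) blocks it, also against hard pushing. Friction 2.5 N; it stays where it is left. The jaw is 70 mm high at its bottle end, 56 mm wide.
- release (a joint): Angle of the release lever on the sliding jaw, rad: 0 up (ratchet engaged), 0.30 pressed to its hard stop; the ratchet is clear from about 0.17 on (partly from 0.11). A spring returns it; pressing the thumb plate takes 1 N to start and 3 to 5 N fully down. Pivot 42 mm from the plate's centre towards the bottle, 34 mm above the vanity.
- thumb_plate (a point): Centre of the top of the orange thumb plate, travelling with the jaw: 36 mm across the bar, 34 mm along it, with an upright lip 9 mm high along its outer (clamp +x) edge, 17 mm from this point; push the jaw by the lip. At rest 56 mm above the vanity, rising 8 degrees to the lip; fully down it is 13 mm lower and 5 mm farther out, sloping 9 degrees down to the lip.
- bottle_mid (a point): Middle (44 mm up) of the closed amber pill bottle held in the clamp: 44 mm in diameter, 88 mm high, white cap, standing loose on the clamp's base once the jaw is back. Its z axis points up.
- bottle_b_mid (a point): Middle of a closed amber pill bottle, 50 mm in diameter and 100 mm high, standing loose on the lazy Susan. A bystander.
- bottle_c_mid (a point): Middle of a closed amber pill bottle, 38 mm in diameter and 76 mm high, standing loose on the lazy Susan. A bystander.
- dish_mid (a point): Middle of the low white ceramic dish (120 mm across, 18 mm high) on the vanity beside the clamp. A bystander.
- splitter_mid (a point): Middle of the steel pill splitter (about 76 x 30 x 16 mm) lying in the dish. A bystander.
- magnifier_mid (a point): Point 45 mm above the underside of the magnifier: an 87 mm round lens standing in a blue-green silicone block 60 x 85 x 22 mm, about 100 mm high overall. A bystander.
- susan: Lazy Susan: white plastic turntable 210 mm across, top 19 mm (rim 25 mm) above the vanity; origin on the vanity under its centre. It turns freely. A bystander.
- acrylic_box: Clear acrylic box 120 x 110 x 60 mm with a hinged lid, which may stand ajar; origin under its centre. A bystander.

How it is judged:
By the outcome, as a careful person would: the job done as asked, in the order asked, and still so for the second after the job is handed in, with the robot touching nothing.
It also fails if it takes over 35 s, if anything falls off the work surface, if the arm or the gripper's body presses on something with over 40 N, if the wrist force passes 120 N, or if a joint passes its speed limit or range.

ROBOT

A 7-joint arm with a two-finger parallel gripper is mounted at the origin on the work surface. World frame = base frame: x ahead of the robot, y to its left, z up, the work surface at z = 0. Lengths are in m, angles in rad, forces in N, time in s.
With the tool pointing down it reaches from about 0.4 to 0.85 m from the base axis. Payload 10.4 kg.
Tool frame: the origin (TCP) lies on the centre line of the jaws, within the pads' length; the fingertips stand 11 mm ahead of it and the grasp point (between the pads) lies 8 mm behind it; z points along the fingers, y is the line along which they close (so a half turn about z gives the same grasp; the last joint's range is limited). The gripper opens to 87 mm and grips with 3 to 60 N. Pads are 19 mm wide; open, the fingers measure 117 mm over their backs; the gripper's body (75 mm by 190 mm) begins 51 mm behind the grasp point.
Start: joints at [-1.228, 0.332, -0.065, 1.46, 0.022, 1.35, -0.088], TCP at [0.224, 0.584, 0.234] pointing down, gripper open.
Joint ranges: [-2.6, 2.6], [-0.5, 2.12], [-1.47, 1.34], [0.16, 2.42], [-1.27, 4.41], [0.06, 2.06], [-2.6, 2.6]. Speed limits (rad/s): [2.22, 2.22, 2.79, 2.79, 3.14, 3.14, 3.14].

INTERFACE

Orientations are given as a unit quaternion [x, y, z, w].
In Python, from bench import r gives the robot as it stands.
- The arm moves only by the shell command python3 -m pendant 'ROWS' [OPENING] [FORCE]. ROWS is JSON, a list of rows, each a list of 4 numbers: the shift along the tool's x, y, z in m, then the turn about the tool's z in rad. A call has 1 to 8 rows; each row shifts and turns the commanded pose from where the row before left it, along the tool's axes as they then stand; what a row does not reach is not made up. A row lasts 1/12 s, in which the tool goes at most 41.7 mm and 7.16 degrees, less where a joint would pass 70% of its speed; a pose out of reach is approached as far as the arm can. A call with a gripper value outside its range is refused whole. OPENING is the opening, from 0 (shut) to 1 (fully open), set as the call begins (- or left out, the last holds). The fingers move at their own pace and stop on an object; FORCE is the grip in N (left out, the last holds). Time passes only in rows, so rows that do not move let the fingers close. It gives the time, the measured TCP pose, the force, the opening and the grip force at its end, in the units of the state.
- r.read_state(): the state, without advancing time (a new reading comes with each control period).
- r.camera(name): name is "scene" or "top" or "wrist"; returns a dict with "img" (420x560x3 uint8, red, green, blue), "camera_matrix" (3x3 intrinsics, pixels), "xyz" and "attitude" of the camera in the world. Camera axes: x right, y down, z forward; pixel columns grow to the right and rows downward; lengths in m; the calibration is good to about 2 mm. A picture is of the moment at which its call begins. There is no depth.
- r.close_job(): hands the job in; it is judged then, once.
Trained networks look in the newest picture that a camera, given by its name, has taken for a name from the list of things; names that differ only in an ending like _2 or _b are one class to them, and where a whole thing is asked for, a point or a joint stands for the part that bears it (a point fixed in the world has none). Each returns a list of dicts, best first, with "score" (0 to 1); they miss things now and then, are a little off and sometimes report something else, mostly with a low value. They report only what shows in the picture. A call takes as long as a camera call.
- r.outline_of(thing, camera): "mask" (420x560 bool, what is visible of it) and "bbox" ([centre column, centre row, width, height] in pixels, round what is visible of it).
The state is a dict: "time": time; "joint_positions": joint angles; "joint_vel": joint speeds; "joint_torque": joint torques, N m; "ee_pos": TCP position; "eef_rot": TCP orientation; "ft_force": force on the tool from outside, world axes, zero at the start; "torque": the same for the moment, N m; "width": finger opening in m; "grip_force": force on a finger pad.
Only numpy, scipy, OpenCV 4.12 (cv2) and the standard library are available. Lean on these libraries where they do the work, as an engineer would, in place of code of your own. Each camera call takes 0.05 s, during which the arm holds its last target. There are 200 camera calls.

## Working session

There is one attempt and no reset: what is moved stays moved. The work goes in short steps, Python scripts to look and compute and a shell command to move; the robot and the scene stay as the last step left them, time stands still between calls to the robot, and variables do not carry over. Pictures are saved under pics/ and viewed, at most 10 in all, crops included, and the job is handed in when it is done.

```bash
mkdir -p pics; ls; python3 - <<'E'
from bench import r
import cv2, numpy as np
for n in ["scene","top"]:
    c=r.camera(n); cv2.imwrite(f"pics/{n}0.png",c["img"][:,:,::-1]); print(n,c["camera_matrix"],c["xyz"],c["attitude"])
    for t in ["clamp","jaw","release","thumb_plate","bottle_mid","dish_mid","magnifier_mid","susan","acrylic_box"]:
        print(t,[(round(d["score"],2),np.round(d["bbox"]).tolist()) for d in r.outline_of(t,n)])
s=r.read_state(); print(s["ee_pos"],s["eef_rot"],s["ft_force"],s["time"])
E
```

```text
pics
scene [[468.15510035   0.         277.03490603]
 [  0.         468.15510035 215.22851554]
 [  0.           0.           1.        ]] [1.10291679 0.81095972 0.82566133] [ 0.2679222   0.85081744 -0.4330496  -0.12959716]
clamp [(0.74, [260.0, 249.0, 103.0, 46.0])]
jaw [(0.86, [268.0, 242.0, 48.0, 30.0])]
release [(0.49, [272.0, 244.0, 35.0, 10.0])]
thumb_plate [(0.54, [271.0, 242.0, 36.0, 9.0])]
bottle_mid [(0.61, [237.0, 235.0, 22.0, 39.0])]
dish_mid [(0.91, [274.0, 297.0, 46.0, 39.0])]
magnifier_mid [(0.79, [427.0, 287.0, 33.0, 52.0])]
susan [(0.72, [198.0, 175.0, 62.0, 33.0])]
acrylic_box [(0.86, [369.0, 361.0, 83.0, 99.0])]
top [[466.2479521    0.         271.14333196]
 [  0.         466.2479521  215.51577642]
 [  0.           0.           1.        ]] [ 0.34146957 -0.02289522  1.56581681] [-0.70422266  0.70631587 -0.05081211  0.05105352]
clamp [(0.86, [261.0, 203.0, 75.0, 72.0]), (0.6, [220.0, 187.0, 11.0, 21.0]), (0.23, [256.0, 208.0, 23.0, 18.0])]
jaw [(0.9, [262.0, 204.0, 37.0, 28.0])]
release [(0.65, [257.0, 206.0, 25.0, 24.0]), (0.51, [156.0, 276.0, 24.0, 21.0]), (0.24, [220.0, 188.0, 12.0, 21.0])]
thumb_plate [(0.75, [254.0, 208.0, 25.0, 23.0])]
bottle_mid []
dish_mid [(0.7, [218.0, 186.0, 34.0, 36.0]), (0.47, [264.0, 204.0, 34.0, 29.0])]
magnifier_mid [(0.6, [159.0, 276.0, 21.0, 26.0])]
susan [(0.82, [398.0, 218.0, 62.0, 65.0]), (0.25, [389.0, 201.0, 15.0, 14.0])]
acrylic_box [(0.64, [134.0, 197.0, 48.0, 44.0])]
[0.22359743 0.58366069 0.23358398] [1.81890122e-01 9.83318860e-01 4.41249378e-05 1.50452332e-05] [-0.46379277 -0.10230878 -0.11492507] 1.0
```

View pics/scene0.png

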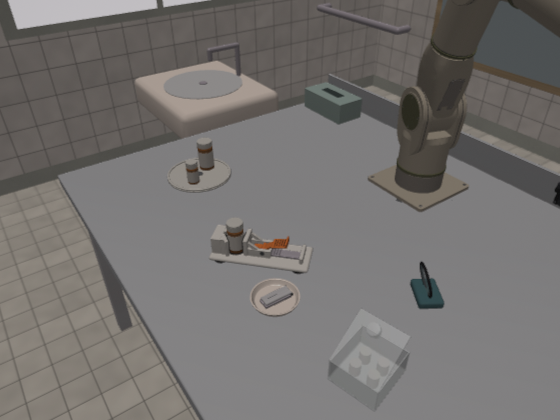

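View pics/top0.png

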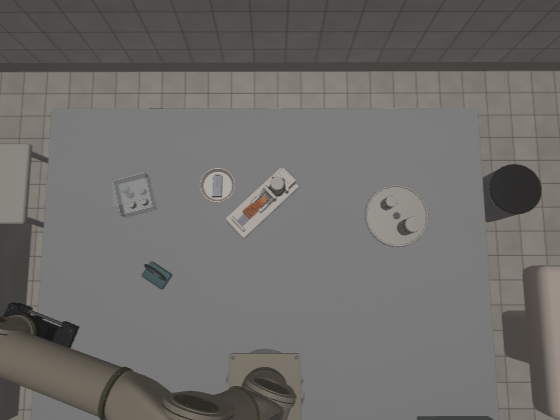

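The scene view shows the clamp at about (260,250), with the bottle at its far left end and the orange plate at about (272,243). The top view shows the clamp running from the bottle at (278,185) to its end at about (240,232), with the dish beside it at (218,186). Next I'll fit the clamp pose.

```bash
cat > h.py <<'E'
from bench import r
import cv2, numpy as np
from scipy.spatial.transform import Rotation as R
def ray2plane(c,uv,z):
    K=np.array(c["camera_matrix"]); uv=np.atleast_2d(uv).astype(float)
    d=np.c_[uv,np.ones(len(uv))]@np.linalg.inv(K).T@R.from_quat(c["attitude"]).as_matrix().T
    o=np.array(c["xyz"]); return o+d*((z-o[2])/d[:,2:3])
def project(c,P):
    p=(np.atleast_2d(P)-np.array(c["xyz"]))@R.from_quat(c["attitude"]).as_matrix()
    p=p@np.array(c["camera_matrix"]).T; return p[:,:2]/p[:,2:]
def orange(c):
    h=cv2.cvtColor(c["img"],cv2.COLOR_RGB2HSV)
    return ((h[...,0]<14)&(h[...,1]>170)&(h[...,2]>90))
E
python3 - <<'E'
from h import *
c=r.camera("top")
m=r.outline_of("clamp","top")[0]["mask"]
ys,xs=np.nonzero(m); P=ray2plane(c,np.c_[xs,ys],.018)[:,:2]
(cx,cy),(w,h),a=cv2.minAreaRect((P*1000).astype(np.float32)); print("rect",cx,cy,w,h,a)
box=cv2.boxPoints(((cx,cy),(w,h),a)); print(box)
d=r.outline_of("thumb_plate","top")[0]; ys,xs=np.nonzero(d["mask"]); print("plate",ray2plane(c,[xs.mean(),ys.mean()],.056))
s=r.read_state(); print(R.from_quat(s["eef_rot"]).as_matrix().round(3))
print(R.from_quat(c["attitude"]).as_matrix().round(3))
w=r.camera("wrist"); T=R.from_quat(s["eef_rot"]); print("wristcam in tool",T.inv().apply(np.array(w["xyz"])-s["ee_pos"]), (T.inv()*R.from_quat(w["attitude"])).as_matrix().round(3), w["camera_matrix"][0][0])
E
```

```text
rect 614.9159545898438 4.419158935546875 100.49758911132812 266.7986145019531 43.97642135620117
[[ 486.1282    65.52585]
 [ 671.38306 -126.46927]
 [ 743.70374  -56.68753]
 [ 558.44885  135.30759]]
plate [[0.58774461 0.03253624 0.056     ]]
[[-0.934  0.358  0.   ]
 [ 0.358  0.934  0.   ]
 [ 0.     0.    -1.   ]]
[[-0.003 -0.99   0.144]
 [-1.     0.003  0.   ]
 [-0.001 -0.144 -0.99 ]]
wristcam in tool [ 0.08296517  0.00051436 -0.15055718] [[-0.    -0.954 -0.301]
 [ 1.    -0.     0.   ]
 [-0.    -0.301  0.954]] 294.0034199152217
```

```bash
python3 -m pendant '[[-0.03,-0.0215,0,0],[-0.03,-0.0215,0,0],[-0.03,-0.0215,0,0],[-0.03,-0.0215,0,0],[-0.03,-0.0215,0,0],[-0.03,-0.0215,0,0],[-0.03,-0.0215,0,0],[-0.03,-0.0215,0,0]]' 0 10
```

```text
time: 1.87
ee_pos: [0.3869, 0.3356, 0.2338]
eef_rot: [0.182, 0.983, 0.0, 0.0]
ft_force: [0.6, 0.4, 0.9]
width: 0.0417
grip_force: 0.0
```

```bash
python3 -m pendant '[[-0.03,-0.0215,0,0],[-0.03,-0.0215,0,0],[-0.03,-0.0215,0,0],[-0.03,-0.0215,0,0],[-0.03,-0.0215,0,0],[-0.03,-0.0215,0,0],[-0.03,-0.0215,0,0],[-0.03,-0.0215,0,0]]'
```

```text
time: 2.53
ee_pos: [0.5495, 0.0891, 0.2339]
eef_rot: [0.182, 0.983, 0.0, 0.0]
ft_force: [0.6, 1.0, 0.3]
width: 0.0005
grip_force: 0.0
```

```bash
python3 -m pendant '[[-0.02,-0.018,0,0],[-0.02,-0.018,0,0],[0,0,0,0.11],[0,0,0,0.11],[0,0,0,0.11],[0,0,0,0.106],[0,0,0,0],[0,0,0,0]]'
```

```text
time: 3.2
ee_pos: [0.5732, 0.0429, 0.2336]
eef_rot: [0.389, 0.921, 0.0, 0.0]
ft_force: [0.2, 0.4, -0.4]
width: 0.0001
grip_force: 0.0
```

```bash
python3 - <<'E'
from h import *
c=r.camera("wrist"); s=r.read_state()
O=np.array([.5552,.0663]); yaw=np.deg2rad(133.98); ex=np.array([np.cos(yaw),np.sin(yaw)]); ey=np.array([-ex[1],ex[0]])
W=lambda x,y,z: np.r_[O+x*ex+y*ey,z]
im=c["img"][:,:,::-1].copy()
def poly(pts,col): cv2.polylines(im,[np.round(project(c,pts)*1).astype(np.int32)],True,col,1)
poly([W(x,y,.018) for x,y in [(-.217,-.048),(.045,-.048),(.045,.048),(-.217,.048)]],(0,255,0))
t=np.tan(np.deg2rad(8))
poly([W(-.038+x,y,.056+x*t) for x,y in [(-.017,-.018),(.017,-.018),(.017,.018),(-.017,.018)]],(255,0,0))
poly([W(-.021,y,z) for y,z in [(-.018,.058),(.018,.058),(.018,.067),(-.018,.067)]],(255,255,0))
cv2.imwrite("pics/w1.png",im)
for t in ["thumb_plate","clamp","release"]: print(t,[(round(d["score"],2),np.round(d["bbox"]).tolist()) for d in r.outline_of(t,"wrist")])
E
```

```text
thumb_plate [(0.64, [278.0, 206.0, 34.0, 71.0])]
clamp [(0.59, [279.0, 189.0, 79.0, 139.0]), (0.42, [398.0, 170.0, 94.0, 92.0]), (0.21, [278.0, 215.0, 46.0, 86.0])]
release [(0.94, [280.0, 206.0, 32.0, 68.0])]
```

View pics/w1.png

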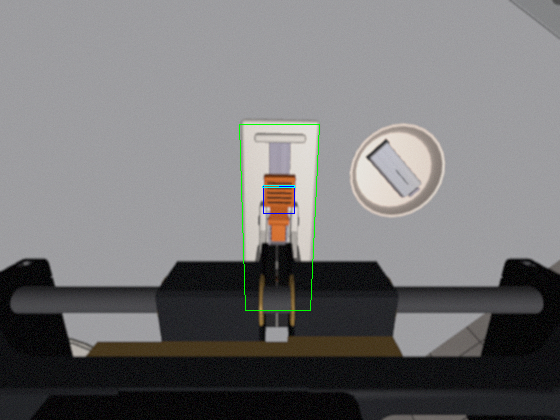

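```bash
python3 - <<'E'
from h import *
c=r.camera("wrist")
im=c["img"][110:260,220:340,::-1]
cv2.imwrite("pics/w2.png",cv2.resize(im,None,fx=4,fy=4,interpolation=cv2.INTER_CUBIC))
o=orange(c); ys,xs=np.nonzero(o); 
for y in range(165,250,3): 
    q=np.nonzero(o[y])[0]; print(y,(q.min(),q.max()) if len(q) else None, end='; ')
for z in (.018,.056,.065): print(z,[ (v,ray2plane(c,[279,v],z)[0].round(4)) for v in (121,175,183,210)])
print(np.array(c["xyz"]),r.read_state()["ee_pos"])
E
```

```text
165 None; 168 None; 171 None; 174 None; 177 (np.int64(265), np.int64(293)); 180 (np.int64(265), np.int64(293)); 183 (np.int64(265), np.int64(293)); 186 (np.int64(265), np.int64(293)); 189 (np.int64(265), np.int64(293)); 192 (np.int64(265), np.int64(293)); 195 (np.int64(265), np.int64(293)); 198 (np.int64(265), np.int64(292)); 201 (np.int64(265), np.int64(293)); 204 (np.int64(264), np.int64(293)); 207 (np.int64(271), np.int64(286)); 210 (np.int64(271), np.int64(286)); 213 (np.int64(271), np.int64(286)); 216 (np.int64(271), np.int64(286)); 219 (np.int64(269), np.int64(287)); 222 (np.int64(270), np.int64(287)); 225 (np.int64(272), np.int64(284)); 228 (np.int64(272), np.int64(284)); 231 (np.int64(272), np.int64(284)); 234 (np.int64(272), np.int64(284)); 237 (np.int64(272), np.int64(284)); 240 None; 243 None; 246 None; 249 None; 0.018 [(121, array([0.5219, 0.1013, 0.018 ])), (175, array([0.5675, 0.0547, 0.018 ])), (183, array([0.5747, 0.0473, 0.018 ])), (210, array([0.5998, 0.0216, 0.018 ]))]
0.056 [(121, array([0.5212, 0.1015, 0.056 ])), (175, array([0.5621, 0.0597, 0.056 ])), (183, array([0.5685, 0.0531, 0.056 ])), (210, array([0.5911, 0.03  , 0.056 ]))]
0.065 [(121, array([0.5211, 0.1015, 0.065 ])), (175, array([0.5608, 0.0609, 0.065 ])), (183, array([0.5671, 0.0545, 0.065 ])), (210, array([0.589, 0.032, 0.065]))]
[0.51556836 0.10282225 0.38413461] [0.57322457 0.04284556 0.23356458]
```

View pics/w2.png

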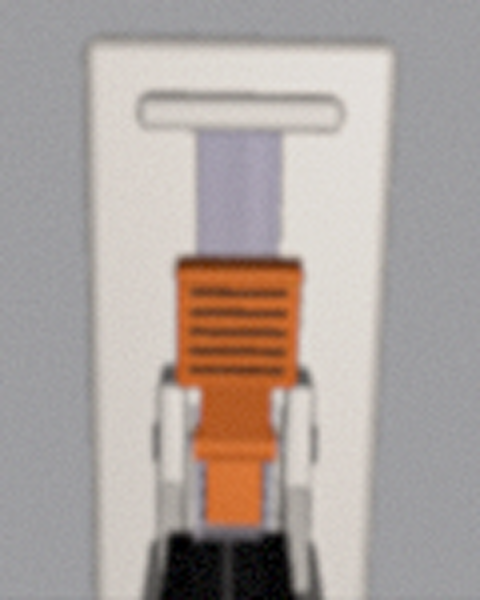

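The wrist view shows the plate from row 174 (lip) to row 206, with its centre near column 279.7. The hand is almost over the plate's centre, about 3 mm off sideways. I'll descend to just above it.

```bash
python3 -m pendant '[[0.001,0.003,0.03,0],[0,0,0.035,0],[0,0,0.035,0],[0,0,0.03,0],[0,0,0.016,0],[0,0,0,0],[0,0,0,0]]'; python3 - <<'E'
from h import *
c=r.camera("wrist"); a=c["img"][100:400,180:380,::-1]
s=r.camera("scene"); b=s["img"][205:280,205:325,::-1]
a=cv2.resize(a,None,fx=2,fy=2); b=cv2.resize(b,(400,250),interpolation=cv2.INTER_CUBIC)
b=cv2.copyMakeBorder(b,0,350,0,0,cv2.BORDER_CONSTANT)
cv2.imwrite("pics/w3.png",np.hstack([a,b]))
E
```

```text
time: 4.03
ee_pos: [0.5745, 0.0455, 0.0874]
eef_rot: [0.39, 0.921, -0.0, -0.0]
ft_force: [0.2, -0.3, 1.0]
width: 0.0004
grip_force: 0.0
```

View pics/w3.png

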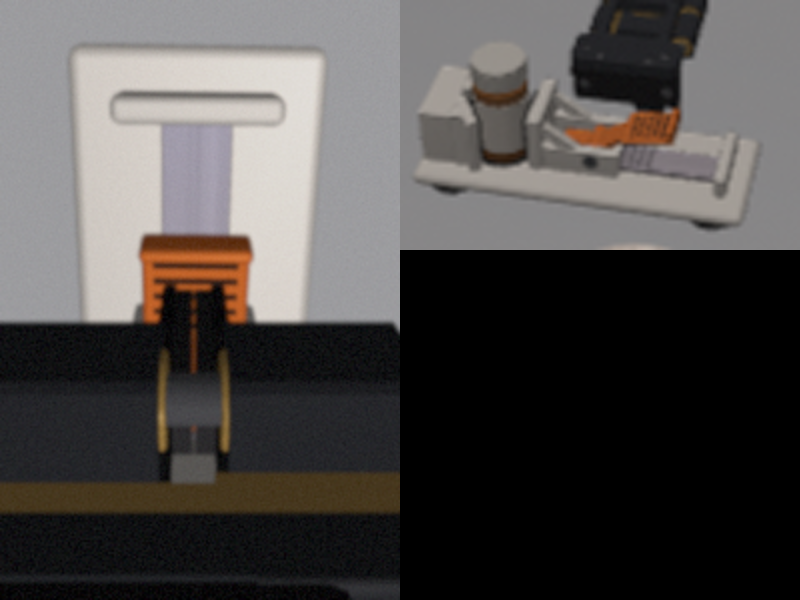

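The fingertips sit centred on the plate (crop column 193 against 196). They are about 5 mm short of the lip once parallax is allowed for. Now I'll press down.

```bash
python3 -m pendant '[[0,0,0.009,0],[0,0,0.008,0],[0,0,0.004,0],[0,0,0.003,0],[0,0,0.002,0],[0,0,0.002,0],[0,0,0,0],[0,0,0,0]]'
```

```text
time: 4.8
ee_pos: [0.5746, 0.0459, 0.0597]
eef_rot: [0.39, 0.921, 0.0, -0.0]
ft_force: [-3.5, 2.4, 3.6]
width: 0.0008
grip_force: 2.0
```

```bash
python3 -m pendant '[[0.001,0,0.002,0],[0.001,0,0.002,0],[0.001,0,0.001,0],[0,0,0.001,0],[0,0,0,0],[0,0,0,0]]'
```

```text
time: 5.3
ee_pos: [0.5737, 0.0472, 0.0553]
eef_rot: [0.391, 0.921, 0.001, 0.001]
ft_force: [-5.1, -1.7, 19.8]
width: 0.0003
grip_force: 10.0
```

```bash
python3 -m pendant '[[0.002,0,0,0],[0.002,0,0,0],[0.003,0,0,0],[0.003,0,0,0],[0.003,0,0,0],[0.003,0,0,0],[0.004,0,0,0],[0,0,0,0]]'; python3 - <<'E'
from h import *
c=r.camera("wrist"); a=cv2.resize(c["img"][100:400,180:380,::-1],None,fx=2,fy=2)
s=r.camera("scene"); b=cv2.resize(s["img"][205:280,205:325,::-1],(400,250),interpolation=cv2.INTER_CUBIC)
b=cv2.copyMakeBorder(b,0,350,0,0,cv2.BORDER_CONSTANT)
cv2.imwrite("pics/w4.png",np.hstack([a,b]))
E
```

```text
time: 5.97
ee_pos: [0.5605, 0.0612, 0.0554]
eef_rot: [0.391, 0.921, 0.001, 0.002]
ft_force: [-1.8, -2.6, 16.8]
width: 0.0007
grip_force: 8.5
```

View pics/w4.png

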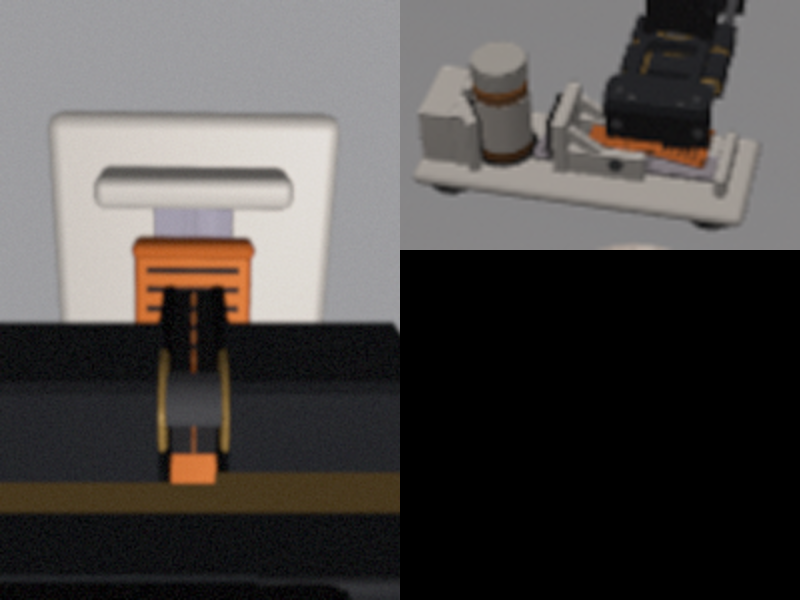

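The jaw is moving back with the plate held down and the bottle is still standing. The fingertips are about 10 mm short of the lip. I'll keep pushing.

```bash
python3 -m pendant '[[0.004,0,0,0],[0.005,0,0,0],[0.005,0,0,0],[0.005,0,0,0],[0.005,0,0,0],[0.005,0,0,0],[0.005,0,0,0],[0.004,0,0,0]]'
```

```text
time: 6.73
ee_pos: [0.5345, 0.0886, 0.0554]
eef_rot: [0.391, 0.92, 0.001, 0.002]
ft_force: [0.8, -3.5, 16.2]
width: 0.0004
grip_force: 7.5
```

```bash
python3 -m pendant '[[0.004,0,0,0],[0.004,0,0,0],[0.003,0,0,0],[0.003,0,0,0],[0.002,0,0,0],[0,0,0,0]]'
```

```text
time: 7.23
ee_pos: [0.5233, 0.1005, 0.0554]
eef_rot: [0.391, 0.921, 0.001, 0.002]
ft_force: [-1.7, -1.8, 16.2]
width: 0.0004
grip_force: 8.2
```

```bash
python3 -m pendant '[[0.002,0,0,0],[0.002,0,0,0],[0.002,0,0,0],[0.002,0,0,0],[0.001,0,0,0],[0,0,0,0]]'; python3 - <<'E'
from h import *
c=r.camera("wrist"); a=cv2.resize(c["img"][100:400,180:380,::-1],None,fx=2,fy=2)
s=r.camera("scene"); b=cv2.resize(s["img"][205:280,205:325,::-1],(400,250),interpolation=cv2.INTER_CUBIC)
b=cv2.copyMakeBorder(b,0,350,0,0,cv2.BORDER_CONSTANT)
cv2.imwrite("pics/w5.png",np.hstack([a,b]))
E
```

```text
time: 7.73
ee_pos: [0.5169, 0.1068, 0.0546]
eef_rot: [0.391, 0.921, 0.001, 0.002]
ft_force: [1.7, -1.8, 7.4]
width: 0.0003
grip_force: 3.5
```

View pics/w5.png

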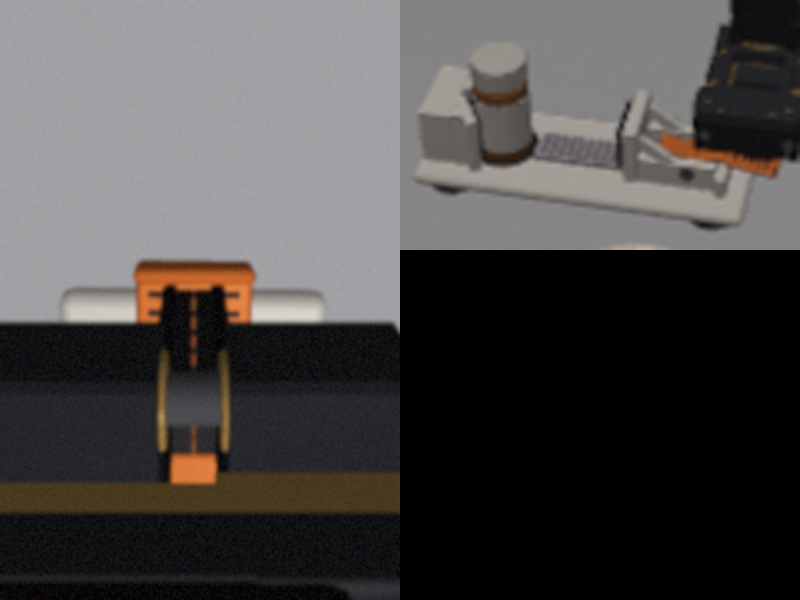

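The jaw has reached the stop and the tip is now sliding down the plate toward the lip. I'll press a little more and push on the lip to confirm it is on the stop.

```bash
python3 -m pendant '[[0.001,0,0.001,0],[0.001,0,0,0],[0.001,0,0,0],[0.001,0,0,0],[0.001,0,0,0],[0.001,0,0,0],[0,0,0,0]]'
```

```text
time: 8.42
ee_pos: [0.5154, 0.1084, 0.0543]
eef_rot: [0.392, 0.92, 0.001, 0.005]
ft_force: [11.7, -11.4, 4.3]
width: 0.0007
grip_force: 9.3
```

```bash
python3 -m pendant '[[-0.002,0,-0.002,0],[-0.001,0,-0.004,0],[-0.002,0,-0.005,0],[-0.002,0,-0.006,0],[-0.002,0,-0.01,0],[0,0,-0.03,0],[0,0,-0.04,0],[0,0,0,0]]'; python3 -m pendant '[[-0.005,0,-0.03,0],[0,0,-0.03,0],[0,0,0,0],[0,0,0,0]]'; python3 - <<'E'
from h import *
c=r.camera("wrist"); a=cv2.resize(c["img"][100:400,180:380,::-1],None,fx=2,fy=2)
s=r.camera("scene"); b=cv2.resize(s["img"][205:280,205:325,::-1],(400,250),interpolation=cv2.INTER_CUBIC)
b=cv2.copyMakeBorder(b,0,350,0,0,cv2.BORDER_CONSTANT)
cv2.imwrite("pics/w6.png",np.hstack([a,b]))
E
```

```text
time: 9.08
ee_pos: [0.5205, 0.1053, 0.1558]
eef_rot: [0.391, 0.92, 0.003, 0.004]
ft_force: [2.0, 0.7, 0.8]
width: 0.0007
grip_force: 0.0
time: 9.42
ee_pos: [0.5215, 0.1016, 0.2108]
eef_rot: [0.39, 0.921, 0.001, 0.001]
ft_force: [-0.5, -0.5, -0.1]
width: 0.0002
grip_force: 0.0
```

View pics/w6.png

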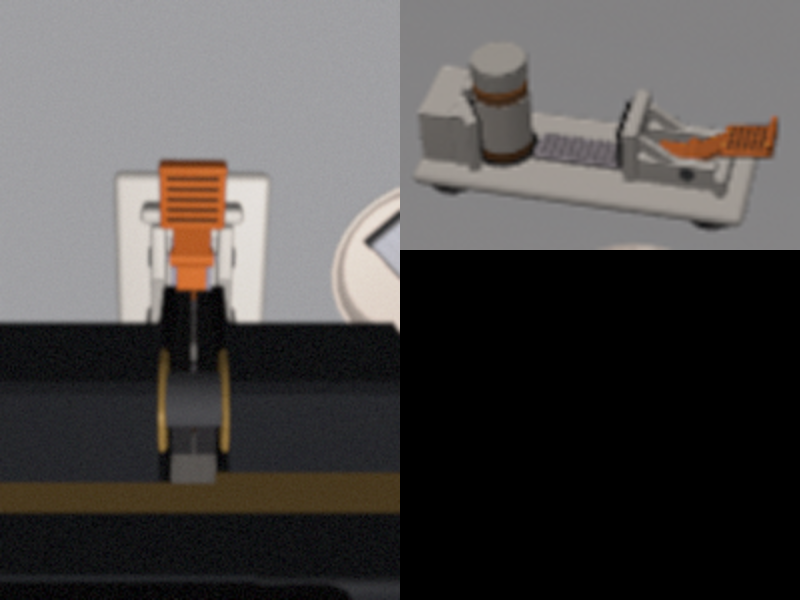

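The release is up, the jaw's arms meet the stop in the same place as when I pushed, the bottle stands untouched, and the hand is clear.

```bash
python3 -c "
from bench import r
print(r.close_job())"
```

```text
the job is handed in; nothing more can be done
None
```

I pressed the release fully down and, keeping it down, pushed the jaw back to its end stop. I then let the release spring up, with the bottle still standing and nothing else touched; the job was handed in at about 9.5 s, and no verdict came back.

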